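# Slide the loose shelf onto the right rails of the jar rack

## Task

Fit the loose bare-metal shelf into the small jar rack as a cover over the jar that stands in it: use the lowest of the three rail pairs on which the shelf still clears that jar. Slide it in from the front and push it home gently until the soft buffer at the back yields a few millimetres, without driving the buffer to the end of its 8 mm stroke or forcing anything. Let go with the shelf lying flat on its rails against the buffer, and do not push against any of the three jars.

Things in the scene. Friction and masses are not known exactly. Their poses are not given: they have to be found in the camera images.
- rack: Grey sheet-metal jar rack screwed to the bench, front open. Origin: middle of the front opening, at bench height; x points into the rack (the way the shelf slides), y left as one looks in, z up. Side panels 190 mm high, 163 mm deep, 146 mm apart inside (3 mm play each side of the shelf); their front edges flare outward over the 20 mm in front of the opening, above 75 mm.
- rack_rails (a point): Point in the front opening at the height of the middle rails (124 mm), rack axes. There are three pairs of level ledge rails; their upper faces are 94, 124 and 154 mm above the bench. Each ledge is 12 mm wide, 3 mm thick, and runs from x = 1 to 144 mm of the rack along both side panels.
- buffer (a joint): Travel in m of two upright rubber strips at the back of the rack (y = -45 and +45 mm, 87 to 172 mm high) that the shelf's rear edge meets: 0 free, 0.008 bottomed. Yields at about 4 N, 6.5 N at full stroke; stays where pushed. Their free front faces lie 100 to 125 mm behind the rack's front, set differently each time and not measured: feel for them.
- rack_bay (a point): Point on the bench inside the rack, 65 mm behind the front opening, midway between the side panels: the jar in the rack stands here (within 15 mm).
- sheet: The loose bare-metal shelf, 0.11 to 0.18 kg, flat on the bench at the start: sheet 140 x 140 x 4 mm with a tongue 20 mm wide, 4 mm thick, 88 mm long from its front edge, ending in an upright tab that stays outside the rack. Origin: underside, middle of the square; x points to its plain rear edge, which enters the rack first; z up. Centre of mass about 14 mm in front of the origin.
- sheet_tab (a point): Middle of the upright finger tab by which to hold the shelf: x = -138 mm, 28 mm above the underside. The tab is 30 mm long (x), 9 mm thick (y) and stands from 3 to 50 mm above the underside. Same axes as the shelf.
- sheet_rear (a point): Middle of the shelf's rear edge, at the underside (x = +70 mm). Same axes as the shelf. Lying on a rail pair its height is that pair's 94, 124 or 154 mm.
- low_jar: Low jar with a lid, 71 mm wide, 79 mm high. Origin: centre of its underside. One of the three jars, at random, stands in the rack, the other two on the open bench to the right. It calls for the rails at 94 mm.
- middle_jar: Middle-sized jar with a lid, 67 mm wide, 104 mm high. Origin: centre of its underside. It calls for the rails at 124 mm.
- tall_jar: Tall jar with a lid, 70 mm wide, 134 mm high. Origin: centre of its underside. It calls for the rails at 154 mm.
Mind the look-alikes: they are no part of the job. What is shaped like the low_jar but green or pink is not meant.

How it is judged:
On the way, in this order (a step that is already met when the one before it is completed fails the run):
1. the shelf is lifted off the bench (height (world z) of sheet above 0.05 m), for 0.1 s.
2. the shelf's rear edge has entered between the right rails from the front (x of sheet_rear in the frame of rack between 0.015 and 0.095 m and y of sheet_rear in the frame of rack between -0.008 and 0.008 m and angle between the x axis of sheet and the x axis of rack, either way round below 0.1 rad and ((horizontal distance between low_jar and rack_bay below 0.03 m and z of sheet_rear in the frame of rack between 0.089 and 0.114 m) or (horizontal distance between middle_jar and rack_bay below 0.03 m and z of sheet_rear in the frame of rack between 0.119 and 0.144 m) or (horizontal distance between tall_jar and rack_bay below 0.03 m and z of sheet_rear in the frame of rack between 0.149 and 0.174 m))), for 0.1 s.
3. the shelf has pushed the buffer in by 1.5 mm (x of sheet_rear in the frame of rack above 0.09 m and y of sheet_rear in the frame of rack between -0.008 and 0.008 m and angle between the x axis of sheet and the x axis of rack, either way round below 0.1 rad and value of joint buffer above 0.0015 m and ((horizontal distance between low_jar and rack_bay below 0.03 m and z of sheet_rear in the frame of rack between 0.089 and 0.114 m) or (horizontal distance between middle_jar and rack_bay below 0.03 m and z of sheet_rear in the frame of rack between 0.119 and 0.144 m) or (horizontal distance between tall_jar and rack_bay below 0.03 m and z of sheet_rear in the frame of rack between 0.149 and 0.174 m))), for 0.2 s.
At the end, for the whole second after the job is handed in: The shelf lies flat (0.04 rad), released and at rest on the lowest rail pair that clears the jar in the rack (94 low, 124 middle, 154 mm tall jar; rear edge -5 to +4 mm), straight in the rack within 0.1 rad and 8 mm, over 90 mm deep, with the buffer pressed in by over 1.5 mm (x of sheet_rear in the frame of rack above 0.09 m and y of sheet_rear in the frame of rack between -0.008 and 0.008 m and angle between the x axis of sheet and the x axis of rack, either way round below 0.1 rad and ((horizontal distance between low_jar and rack_bay below 0.03 m and z of sheet_rear in the frame of rack between 0.089 and 0.098 m) or (horizontal distance between middle_jar and rack_bay below 0.03 m and z of sheet_rear in the frame of rack between 0.119 and 0.128 m) or (horizontal distance between tall_jar and rack_bay below 0.03 m and z of sheet_rear in the frame of rack between 0.149 and 0.158 m)) and angle between sheet's own z axis and vertical below 0.04 rad and value of joint buffer above 0.0015 m and contact force between sheet and the fingers below 0.1 N and linear speed of sheet below 0.01 m/s); the robot touches nothing.
It fails at once if the buffer is driven to the end of its stroke (more than 7.5 mm) (value of joint buffer above 0.0075 m).
It fails at once if the shelf is forced against the rack with more than 25 N (contact force between sheet and rack above 25 N).
It fails at once if the low jar is pushed by the shelf or the robot with more than 4 N (contact force between low_jar and sheet above 4 N or contact force between low_jar and the fingers above 4 N or contact force between low_jar and the arm above 4 N).
It fails at once if the middle jar is pushed by the shelf or the robot with more than 4 N (contact force between middle_jar and sheet above 4 N or contact force between middle_jar and the fingers above 4 N or contact force between middle_jar and the arm above 4 N).
It fails at once if the tall jar is pushed by the shelf or the robot with more than 4 N (contact force between tall_jar and sheet above 4 N or contact force between tall_jar and the fingers above 4 N or contact force between tall_jar and the arm above 4 N).
It also fails if it takes over 64 s, if anything falls off the work surface, if the arm or the gripper's body presses on something with over 40 N, if the wrist force passes 120 N, or if a joint passes its speed limit or range.

## Robot

A 6-joint arm with a two-finger parallel gripper is mounted at the origin on a cart in front of the work surface, level with it; the furniture and walls round the work are solid. World frame = base frame: x ahead of the robot, y to its left, z up, the work surface at z = 0. Lengths are in m, angles in rad, forces in N, time in s.
With the tool pointing down it reaches from about 0.35 to 0.875 m from the base axis. Payload 15.5 kg.
Tool frame: the origin (TCP) lies at the very end of the fingers, on their centre line; the grasp point (between the pads) lies 19 mm behind it (ctrl.grasp_offset is the distance from the TCP to the grasp point, in m); z points along the fingers, y is the line along which they close (so a half turn about z gives the same grasp; the last joint's range is limited). The gripper opens to 85 mm and grips with 20 to 120 N. Pads are 22 mm wide; open, the fingers measure 114 mm over their backs; the gripper's body (76 mm by 85 mm) begins 54 mm behind the grasp point. The pads swing forward as they close: fully open they stand 13 mm farther back than shut.
Start: joints at [-1.256, 0.494, 1.345, -0, 1.302, -0.096], TCP at [0.249, -0.573, 0.231] pointing down, gripper open.
Joint ranges: [-2.91, 2.91], [-0.82, 2.16], [0.22, 2.67], [-1.22, 4.37], [0.12, 2.79], [-3.08, 3.08]. Speed limits (rad/s): [1.89, 1.89, 2.57, 3.01, 3.01, 3.01].

## Interface

Orientations are given as a 3x3 rotation matrix whose columns are the frame's x, y, z axes.
In Python, from cell import ctrl gives the robot as it stands. Calls block until the motion is done:
- ctrl.reach(position, orientation): joint-space move of the TCP to a pose.
- ctrl.move_linear(position, rotation=None, rate=0.15, f_stop=None): straight line of the TCP; rotation=None keeps the orientation; rate is the mean speed in m/s. With f_stop (N) it stops when the force on the tool has changed by that much, and returns True; else False.
- ctrl.movej(angles): joint-space move.
- ctrl.move_gripper(opening, f_grip=None): finger opening in m; f_grip is the grip in N (None keeps the last); returns when the fingers have stopped.
- ctrl.sleep(seconds).
- ctrl.inverse_kinematics(position, orientation): joint angles nearest the present ones, or None.
- ctrl.sense(): the state.
- ctrl.snapshot(name): name is "scene" or "top"; returns a dict with "img" (420x560x3 uint8, red, green, blue), "vertical_fov" (degrees; the focal length in pixels is half the picture's height over the tangent of half this angle, whatever the lens; pixels are square), "cx", "cy" (the principal point, pixels), "R" (3x3) and "t" (3): a world point X has camera coordinates R X + t. Camera axes: x right, y down, z forward; pixel columns grow to the right and rows downward; lengths in m; the calibration is good to about 2 mm. A picture is of the moment at which its call begins. There is no depth.
A pose or a line that the arm cannot do raises ctrl.PlanningError and nothing moves.
- ctrl.hand_in(): hands the job in; it is judged then, once.
The state is a dict: "clock": time; "q": joint angles; "joint_velocities": joint speeds; "effort": joint torques, N m; "eef_pos": TCP position; "tool_rot": TCP orientation; "ft_force": force on the tool from outside, world axes, zero at the start; "ft_torque": the same for the moment, N m; "width": finger opening in m; "finger_force": force on a finger pad.
Only numpy, scipy, OpenCV 4.12 (cv2) and the standard library are available. Lean on these libraries where they do the work, as an engineer would, in place of code of your own. Each camera call takes 0.05 s, during which the arm holds its last target. There are 200 camera calls.

## Working session

There is one attempt and no reset: what is moved stays moved. The work goes in short steps, each a Python script; the robot and the scene stay as the last script left them, time stands still between calls to the robot, and variables do not carry over. Pictures are saved under pics/ and viewed, at most 10 in all, crops included, and the job is handed in when it is done.

```bash
mkdir -p pics; ls
python3 - <<'E'
from cell import ctrl
import cv2,numpy as np,pickle
for n in("scene","top"):
    s=ctrl.snapshot(n); pickle.dump(s,open(n+".pkl","wb"))
    cv2.imwrite(f"pics/{n}0.png",cv2.resize(s["img"][:,:,::-1],(800,600)))
    print(n,s["vertical_fov"],s["cx"],s["cy"],np.round(s["R"],3).tolist(),np.round(s["t"],3), np.round(-s["R"].T@s["t"],3))
print(ctrl.sense()["clock"],ctrl.grasp_offset)
E
```

```text
pics
scene 43.60702737698184 280.40131200350896 203.90591330193868 [[0.297, -0.955, 0.009], [-0.422, -0.14, -0.896], [0.856, 0.263, -0.445]] [-0.16   0.327  1.43 ] [-1.039 -0.483  0.93 ]
top 45.158805626878525 282.13147435181315 212.41087323062254 [[0.027, -1.0, -0.007], [-0.984, -0.026, -0.174], [0.174, 0.011, -0.985]] [0.016 0.505 1.762] [0.19  0.009 1.823]
0.1 0.0187
```

View pics/scene0.png

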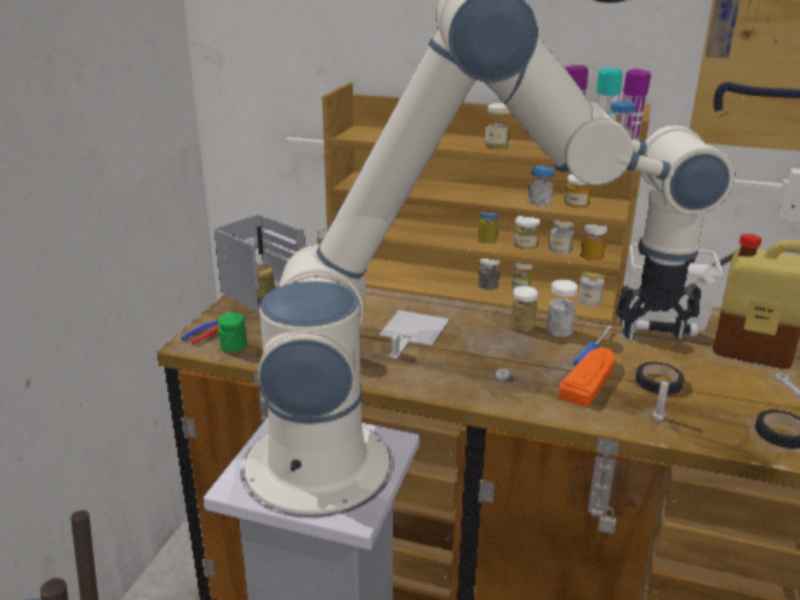

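View pics/top0.png

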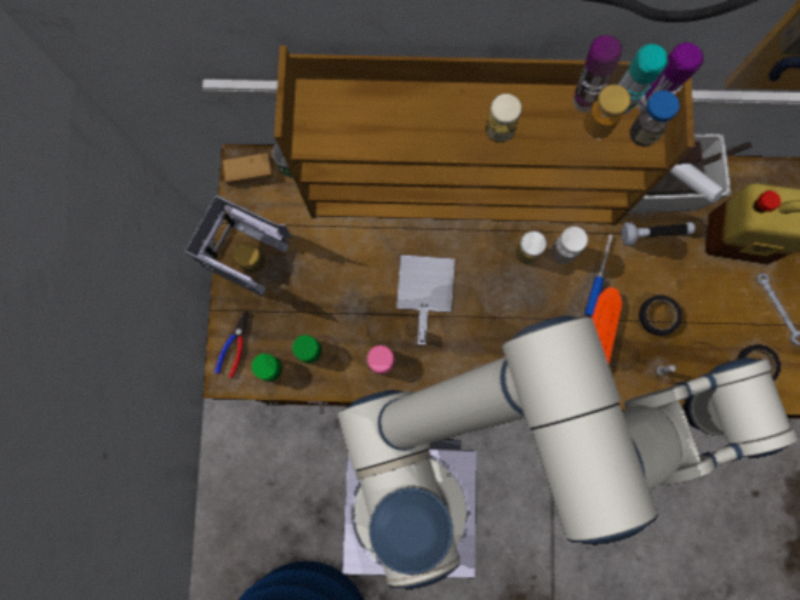

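The scene view shows the rack at (260,260) and the shelf at (415,328), with its tab to the front at (400,345). In the top view the rack is at (238,245), the shelf at (425,283) with its tab at (423,325), and two white-lidded jars are at (532,246) and (572,241). I'll zoom in on the rack in both views.

```bash
cat > h.py <<'E'
import numpy as np,cv2,pickle
def ld(n): return pickle.load(open(n+".pkl","rb"))
def f(s): return s["img"].shape[0]/2/np.tan(np.radians(s["vertical_fov"])/2)
def ray(s,uv):
    d=s["R"].T@np.array([(uv[0]-s["cx"])/f(s),(uv[1]-s["cy"])/f(s),1]); return -s["R"].T@s["t"],d/np.linalg.norm(d)
def plane(s,uv,z):
    c,d=ray(s,uv); return c+d*(z-c[2])/d[2]
def proj(s,X):
    p=s["R"]@np.asarray(X)+s["t"]; return np.array([s["cx"],s["cy"]])+f(s)*p[:2]/p[2]
def tri(s1,u1,s2,u2):
    c1,d1=ray(s1,u1);c2,d2=ray(s2,u2)
    k=np.linalg.lstsq(np.c_[d1,-d2],c2-c1,rcond=None)[0]
    a,b=c1+k[0]*d1,c2+k[1]*d2; return (a+b)/2,np.linalg.norm(a-b)
E
python3 - <<'E'
from h import *
T,S=ld("top"),ld("scene")
def crop(s,x0,y0,w,h,k): return cv2.resize(s["img"][y0:y0+h,x0:x0+w,::-1],None,fx=k,fy=k,interpolation=cv2.INTER_CUBIC)
a=crop(T,125,130,85,80,4.7); b=crop(S,145,145,85,80,4.7)
c=crop(T,265,165,85,80,4.7);d=crop(S,255,205,85,80,3.5) 
d=cv2.copyMakeBorder(d,0,a.shape[0]-d.shape[0],0,a.shape[1]-d.shape[1],cv2.BORDER_CONSTANT)
im=np.vstack([np.hstack([a,b]),np.hstack([c,d])]);im=im[:600] if 0 else cv2.resize(im,(680,640))[:,:]
cv2.imwrite("pics/z1.png",cv2.resize(np.vstack([np.hstack([a,b])]),(799,376)))
# sheet mask in top
hsv=cv2.cvtColor(T["img"],cv2.COLOR_RGB2HSV)
m=((hsv[...,1]<45)&(hsv[...,2]>120)).astype(np.uint8); m[:,:260]=0;m[:,345:]=0;m[:165]=0;m[250:]=0
n,l,st,_=cv2.connectedComponentsWithStats(m);i=1+st[1:,4].argmax();print(st[i])
c=cv2.findContours((l==i).astype(np.uint8),0,2)[0][0]
op=cv2.morphologyEx((l==i).astype(np.uint8),2,np.ones((15,15)))
r=cv2.minAreaRect(cv2.findContours(op,0,2)[0][0]);bx=cv2.boxPoints(r);print(r)
P=np.array([plane(T,p,0.004) for p in bx]);print(P.round(3),P.mean(0))
print([np.linalg.norm(P[k]-P[k-1]).round(3) for k in range(4)])
E
```

```text
[ 278  179   40   62 1514]
((297.5, 198.0), (36.0, 37.0), 90.0)
[[ 0.633  0.045  0.004]
 [ 0.636 -0.092  0.004]
 [ 0.501 -0.094  0.004]
 [ 0.498  0.041  0.004]] [ 0.56692515 -0.02537479  0.004     ]
[np.float64(0.135), np.float64(0.137), np.float64(0.135), np.float64(0.135)]
```

View pics/z1.png

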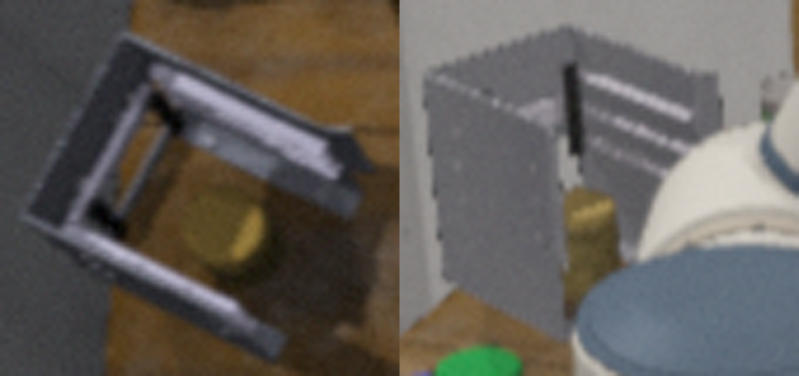

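The crop shows the rack opening toward the lower right. In the left (top-view) panel the rear corners are at about (28,215) and (125,38), and the gold-lidded jar is at (235,230). In the scene panel the near (left) side panel's rear-top corner is at (428,72) and the jar's lid is at (592,205).

Run:
```python
from h import *
T,S=ld("top"),ld("scene")
ct=lambda x,y:(125+x/4.7,130+y/4.7); cs=lambda x,y:(145+(x-399.5)/4.7,145+y/4.7)
for n,a,b in(("BL",ct(28,215),cs(428,72)),("BR",ct(125,38),cs(570,28)),("RF",ct(350,128),cs(700,73)),("jar lid",ct(235,213),cs(591,198))):
    print(n,tri(T,a,S,b)[0].round(3),tri(T,a,S,b)[1].round(4),plane(T,a,.19).round(3))
for n,a in(("LF",ct(280,350)),("RFflare",ct(368,165))): print(n,plane(T,a,.19).round(3))
k=560/800
for n,a,b in(("j1",(532,240),(525,293)),("j2",(571,237),(563,287))):
    p,e=tri(T,np.array(a)*k,S,np.array(b)*k);print(n,p.round(3),e.round(3))
# colours
print("gold px",T["img"][int(130+230/4.7),int(125+235/4.7)])
# sheet
big=cv2.resize(T["img"],None,fx=4,fy=4,interpolation=cv2.INTER_CUBIC)
hsv=cv2.cvtColor(big,cv2.COLOR_RGB2HSV)
m=((hsv[...,1]<60)&(hsv[...,2]>105)).astype(np.uint8);w=np.zeros_like(m);w[168*4:250*4,265*4:345*4]=1;m*=w
n,l,st,_=cv2.connectedComponentsWithStats(m);i=1+st[1:,4].argmax();m=(l==i).astype(np.uint8)
op=cv2.morphologyEx(m,2,np.ones((60,60)))
r=cv2.minAreaRect(cv2.findContours(op,0,2)[0][0]);bx=cv2.boxPoints(r);print(r)
g=lambda p:((p[0]+.5)/4-.5,(p[1]+.5)/4-.5)
P=np.array([plane(T,g(p),.004) for p in bx]);print(P.round(3),P.mean(0));d=[P[k]-P[k-1] for k in range(4)];print([(np.linalg.norm(e).round(3),np.degrees(np.arctan2(e[1],e[0])).round(1)) for e in d])
a=cv2.resize(T["img"][170:250,265:350,::-1],None,fx=4.7,fy=4.7,interpolation=2);b=cv2.resize(S["img"][210:290,255:340,::-1],None,fx=4.7,fy=4.7,interpolation=2)
cv2.imwrite("pics/z2.png",np.hstack([a,b]))
```

```text
BL [0.59  0.534 0.188] 0.0036 [0.589 0.535 0.19 ]
BR [0.724 0.475 0.185] 0.0037 [0.722 0.475 0.19 ]
RF [0.657 0.315 0.19 ] 0.0124 [0.659 0.31  0.19 ]
jar lid [0.622 0.412 0.08 ] 0.0025 [0.595 0.388 0.19 ]
LF [0.497 0.35  0.19 ]
RFflare [0.632 0.295 0.19 ]
j1 [ 0.664 -0.287  0.092] 0.002
j2 [ 0.666 -0.377  0.121] 0.003
gold px [87 75 35]
((1192.5, 794.0), (152.0, 155.0), 90.0)
[[ 0.636  0.047  0.004]
 [ 0.64  -0.096  0.004]
 [ 0.497 -0.099  0.004]
 [ 0.493  0.043  0.004]] [ 0.56652892 -0.02630095  0.004     ]
[(np.float64(0.143), np.float64(1.6)), (np.float64(0.143), np.float64(-88.5)), (np.float64(0.143), np.float64(-179.1)), (np.float64(0.141), np.float64(91.5))]
```

View pics/z2.png

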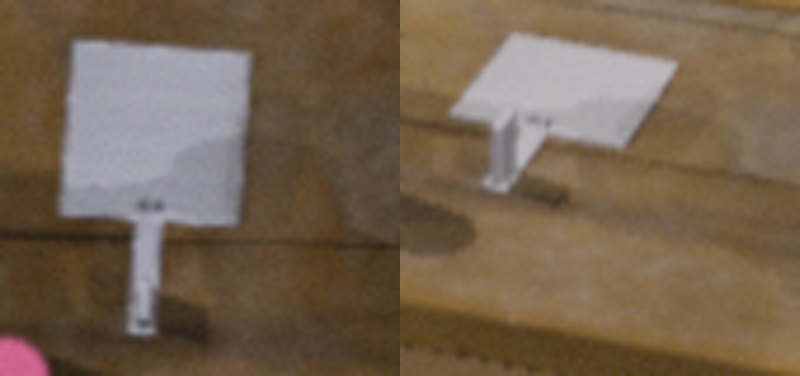

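The shelf's corners in the crop are (73,41), (252,52), (238,226) and (60,215), with the tongue's end at (142,332). The lid heights (about 0.08 in the rack, 0.09 and 0.12 on the bench) put the low jar in the rack, so I'll use the 94 mm rails. Next I need an enlarged view of the rack.

Run:
```python
from h import *
T,S=ld("top"),ld("scene")
g=lambda x,y:(265+(x+.5)/4.7-.5,170+(y+.5)/4.7-.5); gs=lambda x,y:(255+(x-400)/4.7-.4,210+y/4.7-.4)
P=[plane(T,g(*p),.004) for p in((73,41),(252,52),(238,226),(60,215))]
print(np.round(P,3),np.mean(P,0).round(4))
print("edges",[np.degrees(np.arctan2(*(P[i]-P[j])[1::-1])).round(1) for i,j in((0,3),(1,2),(0,1),(3,2))])
print("tongue end",plane(T,g(142,332),.004).round(4))
for a,b in (((73,41),(518,33)),((252,52),(678,63)),((238,226),(625,148)),((60,215),(452,115)),((143,325),(503,112))): print(tri(T,g(*a),S,gs(*b)))
im=cv2.resize(T["img"][133:211,128:208,::-1],(800,780),interpolation=2)
im=cv2.convertScaleAbs(im,alpha=1.4)
cv2.imwrite("pics/z3.png",im[:600+100][:600])
cv2.imwrite("pics/z3.png",cv2.resize(T["img"][135:210,128:208,::-1],(640,600),interpolation=2))
```

```text
[[ 0.639  0.04   0.004]
 [ 0.634 -0.101  0.004]
 [ 0.495 -0.092  0.004]
 [ 0.5    0.047  0.004]] [ 0.5669 -0.0263  0.004 ]
edges [np.float64(-2.5), np.float64(-3.6), np.float64(87.9), np.float64(87.9)]
tongue end [ 0.4101 -0.0192  0.004 ]
(array([0.64040458, 0.0375062 , 0.00326321]), np.float64(0.00636465391311002))
(array([ 0.63409133, -0.10030888,  0.00269929]), np.float64(0.0006383772686094828))
(array([ 0.49572332, -0.09301826,  0.00097619]), np.float64(0.0022968833224405205))
(array([0.50093015, 0.04494802, 0.00173944]), np.float64(0.003810812929590656))
(array([ 0.40920677, -0.02246052,  0.06570992]), np.float64(0.007681452812081783))
```

View pics/z3.png

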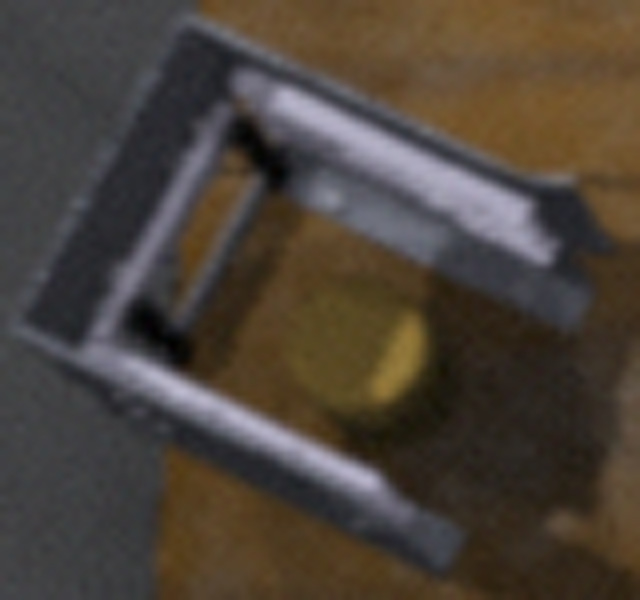

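In this 8x crop, the right panel's top edge runs from (190,18) to (540,178) and the left's from (20,330) to (385,488). The top rail's front end on the right is at about (548,265), and the jar's lid is centred at (360,350).

Run:
```python
from h import *
T=ld("top")
g=lambda x,y:(128+(x+.5)/8-.5,135+(y+.5)/8-.5)
p={n:plane(T,g(*a),z)[:2] for n,a,z in(("BR",(190,18),.19),("FR",(540,178),.19),("BL",(20,330),.19),("FL",(385,488),.19),("railR in",(548,265),.154),("railR out",(535,205),.154),("railL in",(380,475),.154),("railRback",(270,110),.154),("jar",(360,350),.079),("flR tip",(575,178),.19),("flL tip",(465,535),.19))}
for k,v in p.items(): print(k,v.round(4))
an=lambda v:np.degrees(np.arctan2(v[1],v[0]))
print(an(p["BR"]-p["FR"]),an(p["BL"]-p["FL"]),an(p["BL"]-p["BR"])-90,np.linalg.norm(p["BL"]-p["BR"]),np.linalg.norm(p["BR"]-p["FR"]),np.linalg.norm(p["BL"]-p["FL"]))
for th in(64.5,66,67):
    t=np.radians(th);x=np.array([np.cos(t),np.sin(t)]);y=np.array([-x[1],x[0]])
    print(th,{k:(round(v@x,4),round(v@y,4)) for k,v in p.items()})
```

```text
BR [0.7262 0.4765]
FR [0.66   0.3245]
BL [0.589  0.5376]
FL [0.5258 0.381 ]
railR in [0.6321 0.3259]
railR out [0.6584 0.3329]
railL in [0.5387 0.3917]
railRback [0.6977 0.4494]
jar [0.6108 0.4215]
flR tip [0.6604 0.3098]
flL tip [0.5068 0.3467]
66.48352716832304 68.01937434010703 65.99115153798331 0.15018905675899172 0.1657773214569727 0.1688612565643448
64.5 {'BR': (np.float64(0.7427), np.float64(-0.4503)), 'FR': (np.float64(0.5771), np.float64(-0.456)), 'BL': (np.float64(0.7388), np.float64(-0.3001)), 'FL': (np.float64(0.5703), np.float64(-0.3105)), 'railR in': (np.float64(0.5662), np.float64(-0.4302)), 'railR out': (np.float64(0.5839), np.float64(-0.4509)), 'railL in': (np.float64(0.5855), np.float64(-0.3176)), 'railRback': (np.float64(0.706), np.float64(-0.4362)), 'jar': (np.float64(0.6434), np.float64(-0.3699)), 'flR tip': (np.float64(0.564), np.float64(-0.4627)), 'flL tip': (np.float64(0.5312), np.float64(-0.3082))}
66 {'BR': (np.float64(0.7307), np.float64(-0.4696)), 'FR': (np.float64(0.5649), np.float64(-0.471)), 'BL': (np.float64(0.7307), np.float64(-0.3194)), 'FL': (np.flo
[... 290 characters left out ...]
t64(-0.3866)), 'flR tip': (np.float64(0.5517), np.float64(-0.4773)), 'flL tip': (np.float64(0.5229), np.float64(-0.322))}
67 {'BR': (np.float64(0.7224), np.float64(-0.4822)), 'FR': (np.float64(0.5566), np.float64(-0.4808)), 'BL': (np.float64(0.725), np.float64(-0.3321)), 'FL': (np.float64(0.5562), np.float64(-0.3351)), 'railR in': (np.float64(0.5469), np.float64(-0.4545)), 'railR out': (np.float64(0.5637), np.float64(-0.4759)), 'railL in': (np.float64(0.5711), np.float64(-0.3428)), 'railRback': (np.float64(0.6863), np.float64(-0.4666)), 'jar': (np.float64(0.6267), np.float64(-0.3976)), 'flR tip': (np.float64(0.5432), np.float64(-0.4868)), 'flL tip': (np.float64(0.5172), np.float64(-0.3311))}
```

Rack estimate: origin about (0.593, 0.356), yaw about 66.5°. Now I'll grasp the tab and lift.

```bash
cat >> h.py <<'E'
def Rt(yaw,flip=False,pitch=0):
    s=-1 if flip else 1
    x=s*np.array([np.cos(yaw),np.sin(yaw),0]);z=np.array([0,0,-1.]);y=np.cross(z,x)
    return np.c_[x,y,z]
TH=np.radians(66.5);RX=np.array([np.cos(TH),np.sin(TH),0]);RY=np.array([-RX[1],RX[0],0]);RO=np.array([.593,.356,0])
def rk(x,y,z): return RO+x*RX+y*RY+np.array([0,0,z])
E
python3 - <<'E'
from h import *
from cell import ctrl
sy=np.radians(-2.5); tab=np.array([.567,-.026])-.138*np.array([np.cos(sy),np.sin(sy)]);print(tab)
for fl in(0,1):
    q1=ctrl.inverse_kinematics([*tab,.1],Rt(sy,fl));q2=ctrl.inverse_kinematics(rk(-.25,0,.11),Rt(TH,fl))
    print(fl,None if q1 is None else np.round(q1,2),None if q2 is None else np.round(q2,2))
fl=min((0,1),key=lambda f:abs(ctrl.inverse_kinematics([*tab,.1],Rt(sy,f))[5])+abs(ctrl.inverse_kinematics(rk(-.25,0,.11),Rt(TH,f))[5]))
print("flip",fl)
R=Rt(sy,fl)
ctrl.reach([*tab,.16],R); ctrl.move_gripper(.06)
print(ctrl.move_linear([*tab,.011],rate=.1,f_stop=6))
ctrl.move_gripper(0,110); s=ctrl.sense();print(s["width"],s["finger_force"],s["clock"],s["eef_pos"])
b=s["ft_force"].copy() if hasattr(s["ft_force"],"copy") else s["ft_force"]
ctrl.move_linear([*tab,.16],rate=.1)
s=ctrl.sense();print(s["width"],s["clock"],b,s["ft_force"],s["ft_torque"])
for n in("scene","top"):
    q=ctrl.snapshot(n); pickle.dump(q,open(n+"1.pkl","wb"))
S,T=ld("scene1"),ld("top1")
a=cv2.resize(T["img"][140:260,250:370,::-1],(400,400));b=cv2.resize(S["img"][150:270,230:350,::-1],(400,400))
cv2.imwrite("pics/z4.png",np.hstack([a,b]))
E
```

```text
[ 0.42913135 -0.01998052]
0 [-0.19  0.44  1.96 -0.    0.74  1.43] [ 0.13  0.5   1.76 -0.    0.88  0.54]
1 [-0.19  0.44  1.96 -0.    0.74 -1.71] [ 0.13  0.5   1.76 -0.    0.88 -2.6 ]
flip 0
False
0.008098219868194671 107.55064845085144 4.7417 [ 0.42922915 -0.01999496  0.01129242]
0.007657752610768758 6.3833 [-0.32567807  0.29057639  9.4695004 ] [ 0.24987272  0.32227189 -1.74158341] [0.01292421 0.22601921 0.05695116]
```

View pics/z4.png

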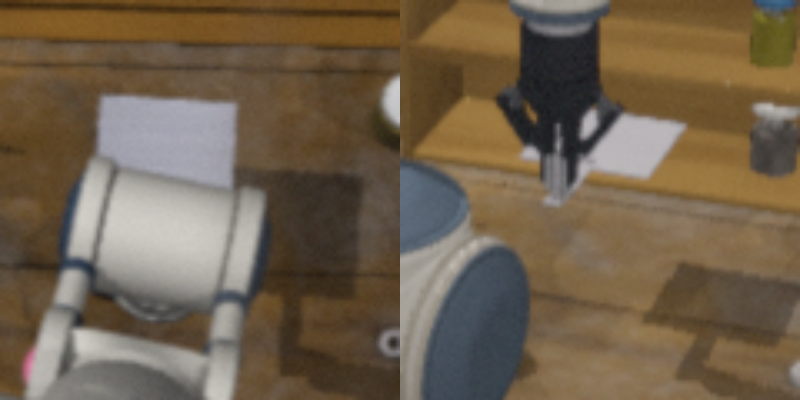

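The shelf is held and looks level. Its rear edge runs from (100,94) to (238,101) in the top crop, and the scene crop shows the right side from (648,178) to (686,123). Next I'll measure its pitch and yaw in the hand.

Run:
```python
from h import *
S,T=ld("scene1"),ld("top1")
g=lambda x,y:(250+(x+.5)*.3-.5,140+(y+.5)*.3-.5); gs=lambda x,y:(230+(x-399.5)*.3-.5,150+(y+.5)*.3-.5)
print("rear right",tri(T,g(238,101),S,gs(686,123)))
print("front right plane .153",plane(S,gs(648,178),.153),"rear right",plane(S,gs(686,123),.153))
a,b=[plane(T,g(*p),.153) for p in((100,94),(238,101))];d=a-b
print(a,b,np.linalg.norm(d),"yaw",np.degrees(np.arctan2(d[1],d[0]))-90,"mid",(a+b)/2)
```

```text
rear right (array([ 0.63591407, -0.10052113,  0.15032444]), np.float64(0.0006587960796604699))
front right plane .153 [ 0.48854524 -0.0972912   0.153     ] rear right [ 0.62997722 -0.1015444   0.153     ]
[0.63906873 0.04057443 0.153     ] [ 0.63530584 -0.10066203  0.153     ] 0.14128657446115636 yaw -1.5261412074248426 mid [ 0.63718728 -0.0300438   0.153     ]
```

Run:
```python
from h import *
from cell import ctrl
R=Rt(TH,0)
ctrl.reach([.42,.02,.17],R); ctrl.move_linear(rk(-.25,0,.17),rate=.12); ctrl.move_linear(rk(-.243,0,.114),rate=.1)
s=ctrl.sense();print(s["clock"],s["eef_pos"],rk(-.243,0,.114),s["ft_force"])
T=ctrl.snapshot("top");S=ctrl.snapshot("scene");pickle.dump(T,open("top2.pkl","wb"));pickle.dump(S,open("scene2.pkl","wb"))
a=cv2.resize(T["img"][135:245,125:235,::-1],(600,600),interpolation=2)
cv2.imwrite("pics/z5.png",a)
```

```text
9.5 [0.49628616 0.13308092 0.11434689] [0.49610398 0.1331544  0.114     ] [-0.31693683  0.32459605 -1.50137861]
```

View pics/z5.png

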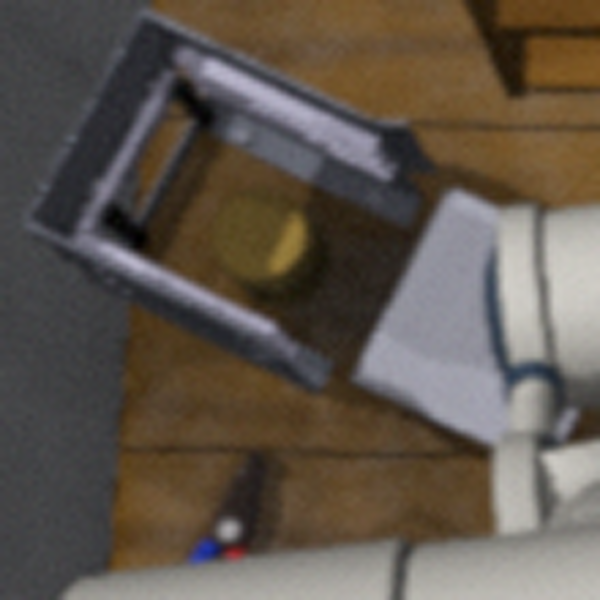

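The shelf's rear corners are at (452,188) and (355,378), just in front of the flares, with nothing blocking the way. I'll check its pose in the rack frame.

Run:
```python
from h import *
T=ld("top2");k=110/600
g=lambda x,y:(125+(x+.5)*k-.5,135+(y+.5)*k-.5)
for n,p,z in(("R",(452,188),.105),("L",(355,378),.105),("BR",(147,10),.19),("BL",(28,222),.19),("FRin",(378,122),.19),("FL",(272,338),.19),("flareR low in",(412,222),.075),("flareL low",(318,390),.075)):
    d=plane(T,g(*p),z)-RO;print(n,(d@RX).round(4),(d@RY).round(4))
```

```text
R -0.0369 -0.0685
L -0.0366 0.0691
BR 0.1636 -0.0756
BL 0.1668 0.075
FRin 0.0012 -0.0719
FL -0.0017 0.0764
flareR low in -0.0157 -0.0422
flareL low -0.0108 0.0835
```

Aligned to within about 2 mm. I'll insert it, guarded by force.

```bash
cat >> h.py <<'E'
def rep(ctrl,b=None):
    s=ctrl.sense();d=np.array(s["eef_pos"])-RO;F=np.array(s["ft_force"]);F=F-(0 if b is None else b)
    print("t %.1f rack x %.4f y %.4f z %.4f F %.2f %.2f %.2f T %s"%(s["clock"],d@RX,d@RY,d[2],F@RX,F@RY,F[2],np.round(s["ft_torque"],2)));return s
E
python3 - <<'E'
from h import *
from cell import ctrl
rep(ctrl)
for x in(-.215,-.195,-.175,-.155,-.14):
    st=ctrl.move_linear(rk(x,0,.114),rate=.04,f_stop=4); print(st); rep(ctrl)
    if st: break
E
```

```text
t 9.6 rack x -0.2429 y -0.0004 z 0.1147 F 0.12 -0.10 -1.67 T [-0.19  0.1   0.01]
False
t 10.4 rack x -0.2151 y 0.0001 z 0.1139 F -0.11 0.25 -1.75 T [-0.19  0.06 -0.02]
False
t 11.1 rack x -0.1950 y 0.0002 z 0.1139 F -1.20 -0.63 -1.42 T [-0.15  0.04  0.06]
False
t 11.8 rack x -0.1750 y 0.0001 z 0.1139 F 0.48 0.08 -1.86 T [-0.21  0.14  0.  ]
False
t 12.4 rack x -0.1550 y 0.0001 z 0.1139 F 0.73 0.55 -1.72 T [-0.17  0.1   0.06]
False
t 12.9 rack x -0.1399 y 0.0001 z 0.1139 F -0.33 -0.81 -2.92 T [-0.25  0.11 -0.01]
```

Run:
```python
from h import *
from cell import ctrl
p=[]
for y in(.006,-.006):
    print(ctrl.move_linear(rk(-.14,y,.114),rate=.012,f_stop=3)); s=rep(ctrl);p.append((np.array(s["eef_pos"])-RO)@RY)
    ctrl.move_linear(rk(-.14,0,.114),rate=.03)
m=float(np.mean(p));print("mid",m)
ctrl.move_linear(rk(-.14,m,.114),rate=.02);rep(ctrl)
print(ctrl.move_linear(rk(-.14,m,.102),rate=.012,f_stop=3));rep(ctrl)
```

```text
True
t 13.5 rack x -0.1403 y 0.0061 z 0.1138 F 1.07 -1.99 -1.54 T [-0.1  -0.34 -0.48]
True
t 14.2 rack x -0.1406 y -0.0014 z 0.1134 F 1.05 2.02 -1.10 T [0.04 0.23 0.23]
mid 0.002343207087399328
t 14.7 rack x -0.1400 y 0.0026 z 0.1139 F 0.61 -1.06 -1.27 T [-0.19  0.07 -0.05]
True
t 15.4 rack x -0.1401 y 0.0024 z 0.1048 F 0.67 0.11 3.56 T [ 0.38 -0.5   0.07]
```

Centred at y = +2.3 mm, and the rails are felt at the expected height. Now I'll slide in until the buffer is felt.

Run:
```python
from h import *
from cell import ctrl
m=.0024;z=.1053
ctrl.move_linear(rk(-.115,m,z),rate=.03,f_stop=6);s=rep(ctrl)
b=np.mean([ctrl.sense()["ft_force"] for _ in range(5)],0)
x=(np.array(s["eef_pos"])-RO)@RX
while x<-.075:
    x+=.002
    st=ctrl.move_linear(rk(x,m,z),rate=.012,f_stop=5);fs=[]
    for _ in range(4): fs.append(np.array(ctrl.sense()["ft_force"])-b);ctrl.sleep(.02)
    F=np.mean(fs,0);print(st);rep(ctrl,b);print("  push %.2f"%(F@RX))
    if st or F@RX<-2.5: break
```

```text
t 16.4 rack x -0.1147 y 0.0023 z 0.1053 F 1.92 -1.25 1.23 T [ 0.35 -0.55  0.03]
True
t 16.7 rack x -0.1139 y 0.0024 z 0.1051 F -1.30 1.18 2.90 T [ 0.37 -0.51 -0.  ]
  push -2.00
```

Run:
```python
from h import *
from cell import ctrl
m=.0024;z=.1056
def avg():
    f=[]
    for _ in range(8): f.append(ctrl.sense()["ft_force"]);ctrl.sleep(.02)
    f=np.mean(f,0);return f@RX,f@RY,f[2]
print(np.round(avg(),2))
x=-.1139
for i in range(14):
    x+=.0015
    st=ctrl.move_linear(rk(x,m,z),rate=.012,f_stop=7);a=avg();s=ctrl.sense();d=np.array(s["eef_pos"])-RO
    print(st,"x %.4f z %.4f"%(d@RX,d[2]),np.round(a,2),"t %.1f"%s["clock"])
    if st or a[0]<-3.2: break
```

```text
[ 0.73 -0.07  3.96]
False x -0.1125 z 0.1055 [-1.36  0.04  1.45] t 17.2
False x -0.1108 z 0.1056 [-0.72 -0.48  1.02] t 17.6
False x -0.1093 z 0.1056 [ 0.28 -0.24  0.76] t 18.1
False x -0.1078 z 0.1056 [-0.32  0.24  0.92] t 18.5
False x -0.1063 z 0.1056 [0.17 0.04 0.95] t 18.9
False x -0.1048 z 0.1056 [ 0.01 -0.14  1.14] t 19.3
False x -0.1033 z 0.1056 [-0.3   0.17  0.59] t 19.7
False x -0.1018 z 0.1056 [-0.31  0.04  0.85] t 20.1
False x -0.1003 z 0.1056 [-0.24  0.28  0.87] t 20.5
False x -0.0988 z 0.1056 [0.15 0.05 0.9 ] t 20.9
False x -0.0973 z 0.1056 [-0.51  0.28  0.99] t 21.3
False x -0.0958 z 0.1056 [-0.31  0.37  0.9 ] t 21.7
False x -0.0943 z 0.1056 [-0.24  0.21  0.55] t 22.1
False x -0.0928 z 0.1056 [-0.21 -0.04  0.83] t 22.5
```

Run:
```python
from h import *
from cell import ctrl
m=.0024;z=.1056
def avg():
    f=[]
    for _ in range(8): f.append(ctrl.sense()["ft_force"]);ctrl.sleep(.02)
    f=np.mean(f,0);return f@RX,f@RY,f[2]
x=-.0928
while x<-.072:
    x+=.001
    st=ctrl.move_linear(rk(x,m,z),rate=.012,f_stop=7);a=avg();s=ctrl.sense();d=np.array(s["eef_pos"])-RO
    print(st,"x %.4f z %.4f"%(d@RX,d[2]),np.round(a,2),"t %.1f"%s["clock"])
    if st or a[0]<-2: break
```

```text
False x -0.0918 z 0.1056 [-0.5   0.19  1.1 ] t 22.9
False x -0.0908 z 0.1056 [-0.98 -0.    1.2 ] t 23.3
False x -0.0897 z 0.1056 [-0.82  0.21  0.87] t 23.7
False x -0.0887 z 0.1056 [-0.51  0.41  1.08] t 24.1
False x -0.0877 z 0.1056 [-0.49 -0.05  0.88] t 24.5
False x -0.0867 z 0.1056 [-0.69  0.08  1.12] t 24.8
False x -0.0858 z 0.1056 [-0.54  0.2   1.08] t 25.2
False x -0.0847 z 0.1056 [-0.65  0.2   0.92] t 25.6
False x -0.0837 z 0.1056 [-0.73 -0.09  1.19] t 26.0
False x -0.0827 z 0.1056 [-0.44  0.16  1.07] t 26.4
False x -0.0817 z 0.1056 [-0.65 -0.15  0.85] t 26.8
False x -0.0809 z 0.1056 [-2.74  0.21  1.38] t 27.1
```

Contact with the buffer at about x = -0.081. I'll press on in small steps.

Run:
```python
from h import *
from cell import ctrl
m=.0024;z=.1056
def avg():
    f=[]
    for _ in range(8): f.append(ctrl.sense()["ft_force"]);ctrl.sleep(.02)
    f=np.mean(f,0);return f@RX,f@RY,f[2]
for x in(-.0800,-.0790,-.0780,-.0770,-.0763):
    st=ctrl.move_linear(rk(x,m,z),rate=.01,f_stop=8);a=avg();s=ctrl.sense();d=np.array(s["eef_pos"])-RO
    print(st,"x %.4f z %.4f"%(d@RX,d[2]),np.round(a,2),"t %.1f"%s["clock"])
    if st or a[0]<-6.8: break
```

```text
False x -0.0804 z 0.1055 [-5.42  1.19  2.79] t 27.5
False x -0.0796 z 0.1055 [-6.41  1.61  3.27] t 27.9
False x -0.0787 z 0.1055 [-7.23  1.67  3.47] t 28.3
```

Run:
```python
from h import *
from cell import ctrl
m=.0024;z=.1056
def avg():
    f=[]
    for _ in range(8): f.append(ctrl.sense()["ft_force"]);ctrl.sleep(.02)
    f=np.mean(f,0);return f@RX,f@RY,f[2]
for x in(-.0773,-.0766,-.0760):
    st=ctrl.move_linear(rk(x,m,z),rate=.01,f_stop=5);a=avg();s=ctrl.sense();d=np.array(s["eef_pos"])-RO
    print(st,"x %.4f z %.4f"%(d@RX,d[2]),np.round(a,2),"t %.1f"%s["clock"])
    if a[0]<-9.5: break
```

```text
False x -0.0780 z 0.1055 [-7.72  1.68  3.56] t 28.7
False x -0.0774 z 0.1055 [-7.8   1.67  3.65] t 29.1
False x -0.0768 z 0.1055 [-8.05  1.87  4.1 ] t 29.4
```

Run:
```python
from h import *
from cell import ctrl
ctrl.move_gripper(.045);rep(ctrl)
ctrl.move_linear(rk(-.0768,.0024,.26),rate=.08)
rep(ctrl)
ctrl.movej([-1.0]+list(ctrl.sense()["q"][1:]));rep(ctrl)
T=ctrl.snapshot("top");S=ctrl.snapshot("scene");pickle.dump(T,open("top3.pkl","wb"));pickle.dump(S,open("scene3.pkl","wb"))
a=cv2.resize(T["img"][130:215,125:225,::-1],(470,400),interpolation=2);b=cv2.resize(S["img"][145:230,145:215,::-1],(329,400),interpolation=2)
cv2.imwrite("pics/z6.png",np.hstack([a,b]))
```

```text
t 29.9 rack x -0.0759 y 0.0024 z 0.1056 F 0.95 0.79 0.06 T [ 0.04  0.03 -0.06]
t 32.0 rack x -0.0769 y 0.0025 z 0.2596 F -0.33 -0.39 0.48 T [-0.01 -0.01  0.03]
t 34.8 rack x -0.8611 y -0.1520 z 0.2596 F 0.17 -0.90 -0.52 T [-0.03 -0.04 -0.01]
```

View pics/z6.png

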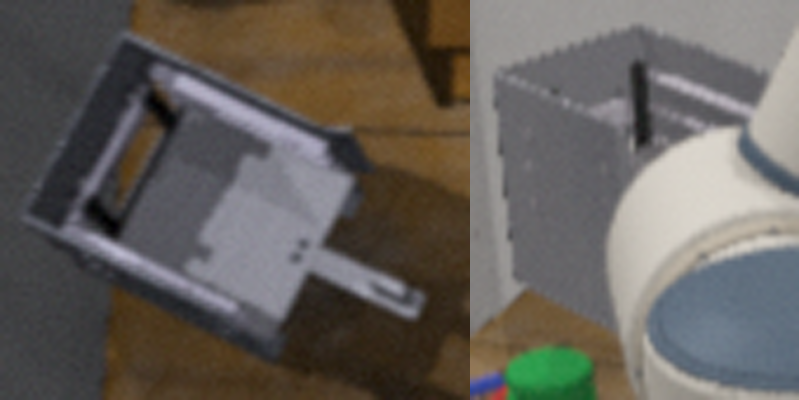

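The shelf lies straight in the rack. Its rear edge (120,235)–(178,115) is at the buffer strips, and its front corners are at (355,180) and (280,322). A quick check of height and yaw, then I'll hand in.

Run:
```python
from h import *
from cell import ctrl
T=ld("top3")
g=lambda x,y:(125+(x+.5)/4.7-.5,130+(y+.5)/4.706-.5)
for n,p,z in(("FR",(355,178),.098),("FL",(283,322),.098),("tongue end",(412,312),.098),("RR",(178,115),.098),("RL",(120,235),.098)):
    d=plane(T,g(*p),z)-RO;print(n,(d@RX).round(4),(d@RY).round(4))
print(ctrl.hand_in())
```

```text
FR -0.009 -0.0641
FL -0.01 0.057
tongue end -0.0936 0.0097
RR 0.1342 -0.0514
RL 0.1308 0.0495
the job is handed in; nothing more can be done
None
```

I fitted the shelf on the 94 mm rails over the low jar, pushed the buffer in by an estimated 3–4 mm, let go with the arm clear, and handed the job in at about 35 s. No verdict came back. I didn't measure the buffer travel or the shelf's flatness directly: the travel comes from force and tool position, and the last pictures show the shelf straight in the rack.

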